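# Wind down and lock the clamp screw of a circuit-board fixture

### The arm

A 6-joint arm with a two-finger parallel gripper is mounted at the origin on the work surface. World frame = base frame: x ahead of the robot, y to its left, z up, the work surface at z = 0. Lengths are in m, angles in rad, forces in N, time in s.
With the tool pointing down it reaches from about 0.375 to 0.9 m from the base axis. Payload 3.1 kg.
Tool frame: the origin (TCP) lies at the very end of the fingers, on their centre line; the grasp point (between the pads) lies 19 mm behind it (grip_depth is the distance from the TCP to the grasp point, in m); z points along the fingers, y is the line along which they close (so a half turn about z gives the same grasp; the last joint's range is limited). The gripper opens to 85 mm and grips with 20 to 120 N. Pads are 22 mm wide; open, the fingers measure 114 mm over their backs; the gripper's body (76 mm by 85 mm) begins 54 mm behind the grasp point. The pads swing forward as they close: fully open they stand 13 mm farther back than shut.
Start: joints at [0.963, 0.527, 1.433, -0, 1.181, -0.178], TCP at [0.26, 0.568, 0.202] pointing down, gripper open.
Joint ranges: [-3.08, 3.08], [-0.75, 2.2], [0.22, 2.44], [-1.43, 4.57], [0, 2.65], [-2.85, 2.85]. Speed limits (rad/s): [2.79, 2.79, 3.14, 3.14, 3.14, 3.14].

### API

Orientations are given as a unit quaternion [x, y, z, w].
In Python, from station import * gives the robot as it stands.
- The arm moves only by the tool apply_moves, never from a script. Its argument "plan" is a list of rows, each a list of 7 numbers: the shift along the tool's x, y, z in m, then the turn, a rotation vector about the tool's x, y, z in rad, then the gripper command: -1 is fully open, 1 is shut, values between are in proportion. In form: [[dx, dy, dz, wx, wy, wz, jaw], ...]. A call has 1 to 8 rows; each row shifts and turns the commanded pose from where the row before left it, along the tool's axes as they then stand; what a row does not reach is not made up. A row lasts 1/8 s, in which the tool goes at most 62.5 mm and 10.7 degrees, less where a joint would pass 70% of its speed; a pose out of reach is approached as far as the arm can. A call is refused whole if a number of a shift passes 0.0625 or a number of a turn 0.188, either way. A call with a gripper value outside its range is refused whole. The fingers move at their own pace and stop on an object; "force" is the grip in N (left out, the last holds). Time passes only in rows, so rows that do not move let the fingers close. It gives the time, the measured TCP pose, the force, the opening and the grip force at its end, in the units of the state.
- sense(): the state, without advancing time (a new reading comes with each control period).
- snapshot(name): name is "scene" or "top" or "wrist"; returns the picture (400x640x3 uint8, red, green, blue); there is no depth.
- calibration(name): a dict with "camera_matrix" (3x3 intrinsics, pixels), "k1" (the pictures are not rectified: a ray, as slopes to the right and down, at radius r is drawn at 1 + k1 r^2 times it, then the intrinsics apply), "R" (3x3) and "t" (3): a world point X has camera coordinates R X + t; the wrist camera has in their place "mount" (4x4, takes a point from camera to tool coordinates, whose origin is the TCP and whose axes are the flange's). Camera axes: x right, y down, z forward; pixel columns grow to the right and rows downward; lengths in m; the calibration is good to about 2 mm. A picture is of the moment at which its call begins: read the wrist's pose just before it. calibration takes no time and is no camera call.
- sign_off(): hands the job in; it is judged then, once.
The state is a dict: "t": time; "q": joint angles; "qd": joint speeds; "tau": joint torques, N m; "tcp_pos": TCP position; "tool_rot": TCP orientation; "force": force on the tool from outside, world axes, zero at the start; "ft_torque": the same for the moment, N m; "finger_gap": opening from 0.0 (shut) to 1.0 (fully open); "gripper_force": force on a finger pad.
Only numpy, scipy, OpenCV 4.12 (cv2) and the standard library are available. Lean on these libraries where they do the work, as an engineer would, in place of code of your own. Each camera call takes 0.05 s, during which the arm holds its last target. There are 200 camera calls.

### The job

Wind the crank of the board fixture clockwise (seen from above), nearly a whole turn, until the slot in the screw's head faces the notched lug. Then pick up the long steel locking key (not the short one) by its upright tab and lay it down flat through the slot and the lug's notch, so that the screw cannot turn back, and let go of it.

Things in the scene. Friction and masses are not known exactly. Their poses are not given: they have to be found in the camera images.
- fixture: Grey metal plate 220 x 170 x 15 mm bolted to the table, green circuit board on its +x half. Origin on the table under the upright screw's axis; plate spans x -70..150, y -70..100 mm. Fixed steel lug at y 68..88 mm, 54 mm wide, top z 60 mm; its open-topped notch runs along y at x 0, 26 mm wide, floor z 46 mm. Only screw head, lug and crank rise above z 40.
- screw (a joint): Turn of the steel screw, rad, growing clockwise from above; 0: slot faces the lug, crank points away (fixture -y). Starts -5.7 to -4; stops at -6 and 0.6; stays put (friction 0.12 N m). Sinks 8 mm a turn. Head 60 mm across; slot in its top 26 mm wide, from 16 mm on the crank's side of the axis out through the far rim. At 0: slot floor z 46, head top z 60 mm.
- grip (a point): Point on the crank handle's axis, 50 mm from the screw axis; at screw 0 at z 100 mm, sinking with the screw. The handle is an upright black sleeve 16 mm across, top 9 mm above this point, foot 63 mm below. It spins freely on its own axis, so the fingers can hold it, heading unchanged, and lead it round the circle in short steps.
- key: Dark steel locking key, about 0.16 kg, standing on the table: bar 96 mm long (its x), 12 x 12 mm, with an upright grip tab at mid-length, 30 mm along x, 10 mm thick, z 12 to 52 mm. Origin: centre of the underside; ends alike. A similar key with a 60 mm bar is not it. When home its middle is about 42 mm from the screw axis towards the lug, underside z 46 mm.

How it is judged:
By the outcome, as a careful person would: the job done as asked, in the order asked, and still so for the second after the job is handed in, with the robot touching nothing.
It also fails if it takes over 54 s, if anything falls off the work surface, if the arm or the gripper's body presses on something with over 40 N, if the wrist force passes 120 N, or if a joint passes its speed limit or range.

## Working session

There is one attempt and no reset: what is moved stays moved. The work goes in short steps, Python scripts to look and compute and a tool call to move; the robot and the scene stay as the last step left them, time stands still between calls to the robot, and variables do not carry over. Pictures are saved under pics/ and viewed, at most 13 in all, crops included, and the job is handed in when it is done.

Besides the shell and the picture viewer there is one more tool, called as a command line: name --pt "numbers of a row" for each row, then --argument value for the rest. apply_moves: Moves the arm, as the interface text tells. Its arguments: {"type":"object","properties":{"plan":{"type":"array"},"force":{"type":"number"}},"required":["plan"]}

```bash
mkdir -p pics; python3 - <<'E'
from station import *
import cv2
s=sense();print(s)
for n in("top","scene"):
    cv2.imwrite(f"pics/{n}0.png",snapshot(n)[:,:,::-1]); print(n,calibration(n))
print(calibration("wrist"))
E
```

```text
{'t': 0.0, 'q': array([ 9.62485928e-01,  5.28459303e-01,  1.43392935e+00,  2.54919825e-05,
        1.18139586e+00, -1.78526831e-01]), 'qd': array([ 0.00191526,  0.00149173,  0.00068007,  0.000943  , -0.00157412,
        0.00052902]), 'tau': array([ 6.52215258e-04, -4.42359424e+01, -1.78031319e+01, -5.73974285e-05,
        8.46184907e-03, -1.30498339e-05]), 'tcp_pos': array([0.25994307, 0.56750859, 0.20092931]), 'tool_rot': array([ 2.13246314e-01,  9.76997855e-01, -1.00768753e-03, -4.31008958e-04]), 'force': array([-0.19189258, -0.111511  ,  0.60252425]), 'ft_torque': array([ 0.0453099 , -0.02958133, -0.0088621 ]), 'gripper_force': 0.0, 'finger_gap': 1.0041084648459249}
top {'camera_matrix': array([[370.92069595,   0.        , 312.93088108],
       [  0.        , 370.92069595, 202.53783889],
       [  0.        ,   0.        ,   1.        ]]), 'k1': -0.051608205269271214, 'R': array([[-0.02302599, -0.99955392, -0.01902007],
       [-0.99610798,  0.0245574 , -0.0846512 ],
       [ 0.08508052,  0.01699687, -0.9962291 ]]), 't': array([-0.03793666,  0.55465925,  0.70136704])}
scene {'came
[... 251 characters left out ...]
    [ 0.66785003, -0.02439036, -0.74389612],
       [-0.74301162,  0.03683989, -0.66826383]]), 't': array([ 0.03053571, -0.30077441,  1.21244147])}
{'camera_matrix': array([[306.25760008,   0.        , 317.52568891],
       [  0.        , 306.25760008, 199.37385017],
       [  0.        ,   0.        ,   1.        ]]), 'k1': -0.047503035576707826, 'mount': array([[ 1.73361949e-04, -9.49142217e-01, -3.14847616e-01,
         8.09475844e-02],
       [ 9.99999310e-01, -2.01219098e-04,  1.15721813e-03,
        -1.11292302e-03],
       [-1.16171794e-03, -3.14847599e-01,  9.49141528e-01,
        -1.70771475e-01],
       [ 0.00000000e+00,  0.00000000e+00,  0.00000000e+00,
         1.00000000e+00]])}
```

View pics/top0.png

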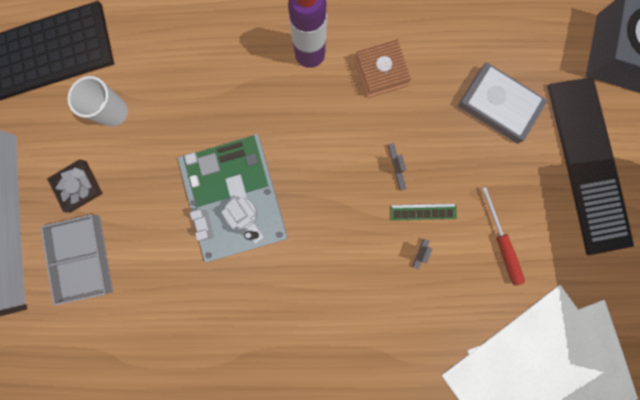

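View pics/scene0.png

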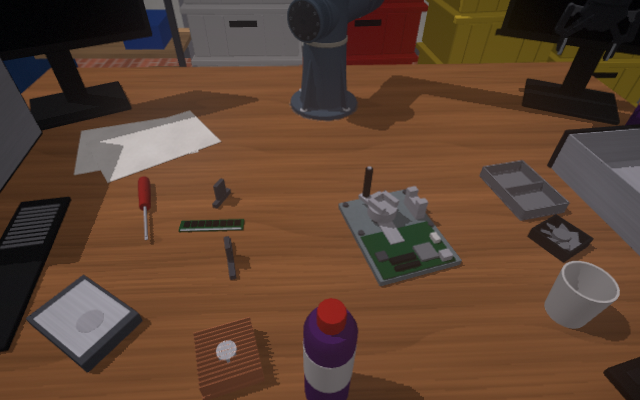

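The top view shows the plate with corners at about (180,157), (258,136), (286,238) and (206,259). The screw head is near (240,211), the lug near (200,225) and the crank handle near (250,235). The long key is near (398,167) and the short one near (422,253). I'll enlarge these areas.

```bash
cat > h.py <<'E'
import numpy as np, cv2
from station import *
from scipy.spatial.transform import Rotation as Ro
def cam(n,s=None):
    c=calibration(n); K=c["camera_matrix"]; k=c["k1"]
    if n=="wrist":
        T=np.eye(4);T[:3,:3]=Ro.from_quat(s["tool_rot"]).as_matrix();T[:3,3]=s["tcp_pos"]
        T=np.linalg.inv(T@c["mount"]);return K,k,T[:3,:3],T[:3,3]
    return K,k,np.array(c["R"]),np.array(c["t"])
def proj(C,X):
    K,k,R,t=C;p=np.atleast_2d(X)@R.T+t;u=p[:,:2]/p[:,2:];u=u*(1+k*(u**2).sum(1,keepdims=True))
    return u*K[0,0]+K[:2,2]
def back(C,px,z):
    K,k,R,t=C;d=(np.atleast_2d(px)-K[:2,2])/K[0,0];u=d.copy()
    for _ in range(20):u=d/(1+k*(u**2).sum(1,keepdims=True))
    r=np.c_[u,np.ones(len(u))]@R;o=-R.T@t
    z=np.broadcast_to(z,len(u));return o+r*((z-o[2])/r[:,2])[:,None]
E
python3 - <<'E'
from h import *
im=cv2.imread("pics/top0.png")
a=cv2.resize(im[125:270,170:300],None,fx=4,fy=4,interpolation=cv2.INTER_CUBIC)
b=cv2.resize(im[140:215,380:420],None,fx=7,fy=7,interpolation=cv2.INTER_CUBIC)[:580]
o=np.zeros((580,520+280,3),np.uint8);o[:580,:520]=a;o[:b.shape[0],520:]=b
cv2.imwrite("pics/crop0.png",o)
E
```

```text
(no output)
```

View pics/crop0.png

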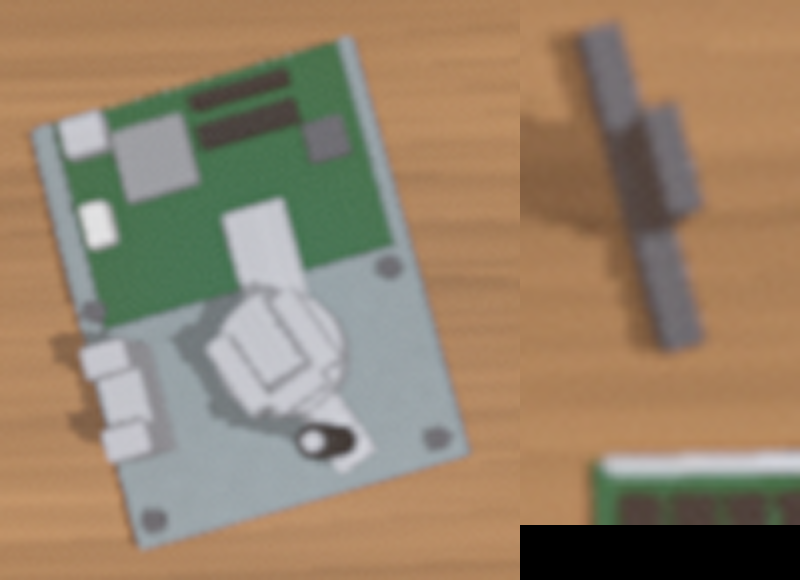

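```bash
cat > a.py <<'E'
from h import *
from scipy.optimize import least_squares
C=cam("top"); print("cam",-C[2].T@C[3])
px=np.array([[32,130],[350,37],[468,453],[138,548]])/4+[169.6,124.6]
F=np.array([[150,100],[150,-70],[-70,-70],[-70,100.]])/1000
W=back(C,px,.015)[:,:2]
def T(p,X):
    c,s=np.cos(p[2]),np.sin(p[2]);X=np.atleast_2d(X);return X[:,:2]@np.array([[c,s],[-s,c]])+p[:2]
r=least_squares(lambda p:(T(p,F)-W).ravel(),[.45,.2,.2]);print("fix",r.x,np.rad2deg(r.x[2]),r.fun*1000)
p=r.x
# handle: cap ellipse centre; unknown screw angle q
cap=np.array([313,440])/4+[169.6,124.6]
def pt(q): # clockwise positive from above; q=0 -> -y
    a=-np.pi/2-q; z=.109-.008*q/(2*np.pi)
    xy=T(p,[[.05*np.cos(a),.05*np.sin(a)]])[0];return np.r_[xy,z]
for q in np.arange(-6,-3.9,.1):
    e=proj(C,pt(q))[0]-cap
    if np.hypot(*e)<4: print(round(q,2),e,pt(q))
print("head top ctr px crop",(proj(C,np.r_[p[:2],.066])[0]-[169.6,124.6])*4)
# key bar top z .012: ends
k=np.array([[600,28],[683,347],[663,107],[688,213]])
kp=np.c_[(k[:,0]-520)/7+379.5,k[:,1]/7+139.5]
B=back(C,kp,[.012,.012,.052,.052]);print(B, np.linalg.norm(B[0]-B[1]),np.linalg.norm(B[2]-B[3]))
print("mid",B[:2].mean(0),B[2:].mean(0),"ang",np.arctan2(*(B[0]-B[1])[[1,0]]))
E
python3 a.py
```

```text
cam [ 0.4919543  -0.06346177  0.74495327]
fix [0.53475066 0.08730298 0.25785965] 14.774269756074304 [ 0.85648727  1.19152301  1.4301209  -0.62319907 -1.08226624 -0.52546708
 -1.20434194 -0.04285685]
-5.1 [ 1.12676121 -0.64916499] [0.49480983 0.05722425 0.11549352]
-5.0 [-1.26039309  1.05637782] [0.4920065  0.06136195 0.1153662 ]
head top ctr px crop [272.35157651 351.97690147]
[[ 0.66974207 -0.21044765  0.012     ]
 [ 0.57699236 -0.23006328  0.012     ]
 [ 0.63784266 -0.21853268  0.052     ]
 [ 0.60866583 -0.22396051  0.052     ]] 0.0948012743015178 0.029677410287641426
mid [ 0.62336722 -0.22025546  0.012     ] [ 0.62325424 -0.2212466   0.052     ] ang 0.20841869706954697
```

The fixture fit is consistent: residuals are about 1 mm, yaw is 14.8° and the screw is at about −5.05. The key's measured lengths are 94.8 mm (96 given) and 29.7 mm (30 given). Next I move above the handle with tool y along fixture x.

apply_moves --pt "-0.0424 -0.0364 0.003 0 0 0 -1" --pt "-0.0424 -0.0364 0.003 0 0 0 -1" --pt "-0.0424 -0.0364 0.003 0 0 0 -1" --pt "-0.0424 -0.0364 0.003 0 0 0 -1" --pt "-0.0424 -0.0364 0.003 0 0 0 -1" --pt "-0.0424 -0.0364 0.003 0 0 0 -1" --pt "-0.0424 -0.0364 0.003 0 0 0 -1" --pt "-0.0424 -0.0364 0.003 0 0 0 -1" --force 40

```text
t: 1.1
tcp_pos: [0.4478, 0.1604, 0.1777]
tool_rot: [0.213, 0.977, 0.0, -0.0]
force: [0.7, 0.8, -0.1]
finger_gap: 1.003
gripper_force: 0.0
```

apply_moves --pt "-0.0424 -0.0364 0.003 0 0 0 -1" --pt "-0.0424 -0.0364 0.003 0 0 0 -1" --pt "0 0 0 0 0 0.1766 -1" --pt "0 0 0 0 0 0.1766 -1" --pt "0 0 0 0 0 0.1766 -1" --pt "0 0 0 0 0 0.1766 -1" --pt "0 0 0 0 0 0.1766 -1" --pt "0 0 0 0 0 0 -1"

```text
t: 2.1
tcp_pos: [0.4939, 0.0606, 0.1716]
tool_rot: [0.609, 0.793, -0.0, -0.0]
force: [-0.1, -0.1, -0.0]
finger_gap: 0.999
gripper_force: 0.0
```

```bash
cat > st.py <<'E'
from h import *
P=np.array([.5348,.0873,.258])
def rep(s):
    R=Ro.from_quat(s["tool_rot"]).as_matrix()
    c,n=np.cos(P[2]),np.sin(P[2]);d=s["tcp_pos"]-np.r_[P[:2],0]
    print("t",round(s["t"],2),"tcp",s["tcp_pos"].round(4),"psi_y",round(np.arctan2(R[1,1],R[0,1]),4),"tilt",R[:2,2].round(4),"F",s["force"].round(1),"gap",round(float(s["finger_gap"]),3),"gf",round(float(s["gripper_force"]),1))
    fx,fy=c*d[0]+n*d[1],-n*d[0]+c*d[1]
    print("fixture mm",np.round([fx*1e3,fy*1e3,d[2]*1e3],1),"r",np.hypot(fx,fy)*1e3,"q_equiv",-np.pi/2-np.arctan2(fy,fx), "q6",s["q"][5])
E
python3 - <<'E'
from st import *
s=sense();rep(s)
im=snapshot("wrist");cv2.imwrite("pics/w1.png",im[:,:,::-1]);np.save("s1.npy",s,allow_pickle=True)
E
```

```text
t 2.1 tcp [0.4939 0.0606 0.1716] psi_y 0.26 tilt [-0.0007  0.    ] F [-0.1 -0.1 -0. ] gap 0.999 gf 0.0
fixture mm [-46.4 -15.4 171.6] r 48.863858965087935 q_equiv 1.2504367480782825 q6 -0.36287754091524443
```

View pics/w1.png

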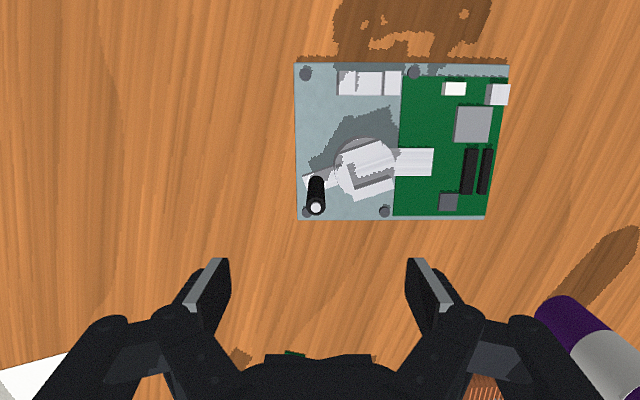

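The wrist view shows the handle cap at about (316,208). The plate corners are at (294,63), (508,63), (486,216) and (297,219). I'll refine both from these.

```bash
python3 - <<'E'
from h import *
from scipy.optimize import least_squares
s=np.load("s1.npy",allow_pickle=True).item();C=cam("wrist",s)
W=back(C,[[294,63],[508,63.5],[486,217],[297,219.5]],.015)[:,:2]
F=np.array([[-70,100],[150,100],[150,-70],[-70,-70]])/1e3
def T(p,X):
    c,n=np.cos(p[2]),np.sin(p[2]);return np.atleast_2d(X)@np.array([[c,n],[-n,c]])+p[:2]
r=least_squares(lambda p:(T(p,F)-W).ravel(),[.5348,.0873,.258]);print(r.x,r.fun*1e3)
cap=back(C,[[316,208]],.1155);print("cap",cap)
d=cap[0,:2]-r.x[:2];c,n=np.cos(r.x[2]),np.sin(r.x[2]);f=np.array([c*d[0]+n*d[1],-n*d[0]+c*d[1]])
print(f,np.hypot(*f),-np.pi/2-np.arctan2(f[1],f[0]))
E
```

```text
[0.53305973 0.08804991 0.2716625 ] [-2.66232968  0.9678208   1.77808078  2.67211432  0.46304936 -1.94768193
  0.42119954 -1.6922532 ]
cap [[0.49269838 0.05808109 0.1155    ]]
[-0.04692278 -0.01803945] 0.05027095237453333 1.2037667844355826
```

apply_moves --pt "-0.0018 -0.0014 0.02 0 0 0 -1" --pt "0 0 0.03 0 0 0 -1" --pt "0 0 0.025 0 0 0 -1" --pt "0 0 0.0096 0 0 0 -1" --pt "0 0 0 0 0 0 1" --pt "0 0 0 0 0 0 1" --pt "0 0 0 0 0 0 1" --pt "0 0 0 0 0 0 1" --force 40

```text
t: 3.15
tcp_pos: [0.4937, 0.0585, 0.0879]
tool_rot: [0.61, 0.792, 0.0, 0.001]
force: [-0.2, 1.4, 1.2]
finger_gap: 0.144
gripper_force: 0.0
```

```bash
python3 - <<'E'
from st import *
rep(sense())
E
```

```text
t 3.15 tcp [0.4937 0.0585 0.0879] psi_y 0.2581 tilt [ 0.0013 -0.0001] F [-0.2  1.4  1.2] gap 0.144 gf 0.0
fixture mm [-47.1 -17.4  87.9] r 50.23165197056083 q_equiv 1.2174139651679678 q6 -0.3654565572504543
```

apply_moves --pt "0 0 0 0 0 0 1" --pt "0 0 0 0 0 0 1"

```text
t: 3.4
tcp_pos: [0.4933, 0.0585, 0.0874]
tool_rot: [0.61, 0.792, 0.0, 0.0]
force: [0.3, 1.3, 1.2]
finger_gap: 0.0
gripper_force: 0.0
```

```bash
python3 - <<'E'
from st import *
rep(sense())
im=snapshot("wrist");cv2.imwrite("pics/w2.png",im[:,:,::-1])
E
```

```text
t 3.4 tcp [0.4933 0.0585 0.0874] psi_y 0.2581 tilt [ 0.0002 -0.    ] F [0.3 1.3 1.2] gap 0.0 gf 0.0
fixture mm [-47.5 -17.3  87.4] r 50.51963952702644 q_equiv 1.221937732237783 q6 -0.36541923249788666
```

View pics/w2.png

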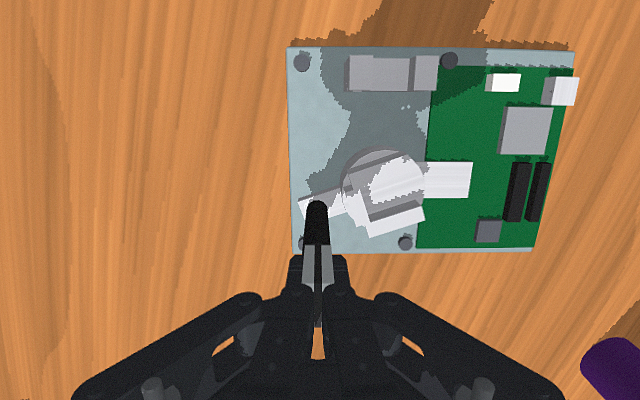

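The handle runs from (317,205) to about (317,245), and the shut fingers begin at its top end. I'll project the known points to see what offset this means.

```bash
python3 - <<'E'
from st import *
s=sense();C=cam("wrist",s)
R=Ro.from_quat(s["tool_rot"]).as_matrix()
for n,v in dict(tcp=[0,0,0],grasp=[0,0,-.019],tipfront=[.011,0,0],tipback=[-.011,0,0],gfront=[.011,0,-.019]).items():print(n,proj(C,s["tcp_pos"]+R@v))
for z in(.0435,.0875,.1065,.1155):print("handle at",z,proj(C,[.493,.0585,z]))
im=cv2.imread("pics/w2.png");cv2.imwrite("pics/w2c.png",cv2.resize(im[185:345,230:410],None,fx=3.7,fy=3.7,interpolation=cv2.INTER_CUBIC))
E
```

```text
tcp [[318.4704541  235.98845477]]
grasp [[318.58797983 250.6484274 ]]
tipfront [[318.49182576 219.30013864]]
tipback [[318.44962801 252.04294891]]
gfront [[318.61445971 232.47783254]]
handle at 0.0435 [[317.91561443 210.80519796]]
handle at 0.0875 [[318.04559427 235.95184136]]
handle at 0.1065 [[318.12132187 250.62160281]]
handle at 0.1155 [[318.16302871 258.70700635]]
```

View pics/w2c.png

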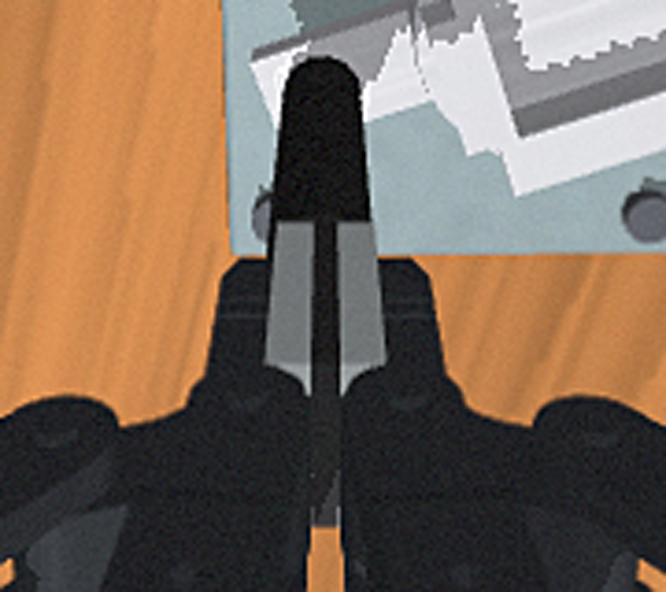

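The fingertips appear at row 244, where I expected 219–236. They seem to be above the handle's top, so I'll check from the side.

```bash
python3 - <<'E'
from st import *
s=sense()
a=snapshot("scene")[:,:,::-1];b=snapshot("top")[:,:,::-1]
for n in("scene","top"):
    C=cam(n);print(n,"tcp",proj(C,s["tcp_pos"]),"handle foot/grip/top",proj(C,[[.493,.0585,.0435],[.493,.0585,.1065],[.493,.0585,.1155]]).round(1))
cv2.imwrite("pics/s2.png",a)
c=cv2.resize(a[110:260,310:460],None,fx=3.9,fy=3.9,interpolation=cv2.INTER_CUBIC)
cv2.imwrite("pics/s2c.png",c)
E
```

```text
scene tcp [[367.37780656 178.97930625]] handle foot/grip/top [[365.3 194.7]
 [368.3 171.6]
 [368.8 168.1]]
top tcp [[251.29606577 234.84076644]] handle foot/grip/top [[255.6 234.9]
 [249.2 235. ]
 [248.2 235. ]]
```

View pics/s2c.png

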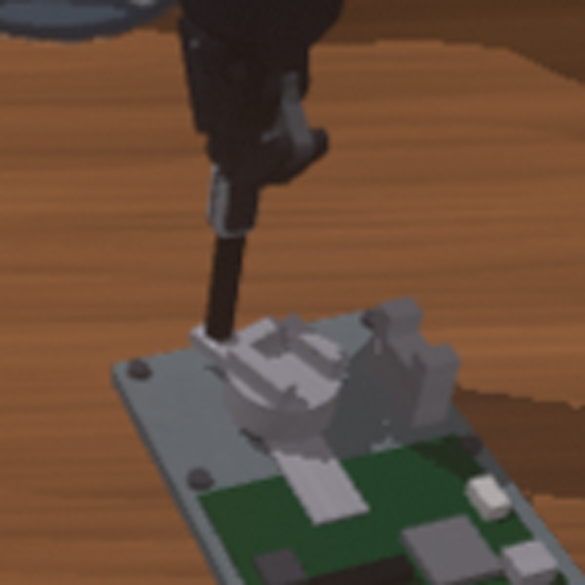

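The scene view puts the fingertips at about z 0.11, level with the handle top. The fingers therefore end about 25 mm short of the reported TCP, and the wrist view agrees. I'll open, go 20 mm lower (still clear of head and lug either way) and close again.

apply_moves --pt "0 0 0 0 0 0 -0.3" --pt "0 0 0 0 0 0 -0.3" --pt "0 0 0 0 0 0 -0.3" --pt "0 0 0.01 0 0 0 -0.3" --pt "0 0 0.01 0 0 0 -0.3" --pt "0 0 0 0 0 0 1" --pt "0 0 0 0 0 0 1" --pt "0 0 0 0 0 0 1" --force 40

```text
t: 4.55
tcp_pos: [0.4929, 0.0585, 0.0674]
tool_rot: [0.61, 0.792, -0.0, -0.0]
force: [-1.6, 0.7, -0.3]
finger_gap: 0.169
gripper_force: 39.0
```

apply_moves --pt "0 0 0 0 0 0 1" --pt "0 0 0 0 0 0 1"

```text
t: 4.8
tcp_pos: [0.4929, 0.0585, 0.0673]
tool_rot: [0.61, 0.792, -0.0, -0.0]
force: [-1.0, 0.8, -0.5]
finger_gap: 0.166
gripper_force: 39.0
```

```bash
python3 - <<'E'
from st import *
s=sense();rep(s)
E
```

```text
t 4.8 tcp [0.4929 0.0585 0.0673] psi_y 0.2581 tilt [-0.0006 -0.    ] F [-1.   0.8 -0.5] gap 0.166 gf 39.0
fixture mm [-47.9 -17.2  67.3] r 50.85717102659182 q_equiv 1.2267826944327958 q6 -0.3653516911393968
```

The handle is held (gap 0.166, 39 N). Next are the circle steps.

```bash
cat > arc.py <<'E'
from h import *
import sys
q0,dq,n=map(float,sys.argv[1:4])
q=q0+dq*np.arange(n+1);a=-np.pi/2-q
x,y=.05*np.cos(a),.05*np.sin(a)
print("end q",q[-1]);print([[round(float(b),4),round(float(c),4),0.0003,0,0,0,1] for b,c in zip(np.diff(y),np.diff(x))])
E
python3 arc.py -5.06 .21 8;python3 arc.py -3.38 .21 8;python3 arc.py -1.7 .21 8
```

```text
end q -3.38
[[0.0102, -0.0025, 0.0003, 0, 0, 0, 1], [0.0105, -0.0003, 0.0003, 0, 0, 0, 1], [0.0103, 0.0018, 0.0003, 0, 0, 0, 1], [0.0097, 0.004, 0.0003, 0, 0, 0, 1], [0.0087, 0.0059, 0.0003, 0, 0, 0, 1], [0.0072, 0.0076, 0.0003, 0, 0, 0, 1], [0.0055, 0.0089, 0.0003, 0, 0, 0, 1], [0.0035, 0.0099, 0.0003, 0, 0, 0, 1]]
end q -1.7
[[0.0014, 0.0104, 0.0003, 0, 0, 0, 1], [-0.0008, 0.0104, 0.0003, 0, 0, 0, 1], [-0.003, 0.0101, 0.0003, 0, 0, 0, 1], [-0.005, 0.0092, 0.0003, 0, 0, 0, 1], [-0.0068, 0.008, 0.0003, 0, 0, 0, 1], [-0.0083, 0.0064, 0.0003, 0, 0, 0, 1], [-0.0095, 0.0045, 0.0003, 0, 0, 0, 1], [-0.0102, 0.0024, 0.0003, 0, 0, 0, 1]]
end q -0.020000000000000018
[[-0.0105, 0.0003, 0.0003, 0, 0, 0, 1], [-0.0103, -0.0019, 0.0003, 0, 0, 0, 1], [-0.0097, -0.004, 0.0003, 0, 0, 0, 1], [-0.0086, -0.006, 0.0003, 0, 0, 0, 1], [-0.0072, -0.0076, 0.0003, 0, 0, 0, 1], [-0.0054, -0.009, 0.0003, 0, 0, 0, 1], [-0.0034, -0.0099, 0.0003, 0, 0, 0, 1], [-0.0013, -0.0104, 0.0003, 0, 0, 0, 1]]
```

apply_moves --pt "0.0102 -0.0025 0.0003 0 0 0 1" --pt "0.0105 -0.0003 0.0003 0 0 0 1" --pt "0.0103 0.0018 0.0003 0 0 0 1" --pt "0.0097 0.004 0.0003 0 0 0 1" --pt "0.0087 0.0059 0.0003 0 0 0 1" --pt "0.0072 0.0076 0.0003 0 0 0 1" --pt "0.0055 0.0089 0.0003 0 0 0 1" --pt "0.0035 0.0099 0.0003 0 0 0 1"

```text
t: 5.8
tcp_pos: [0.5107, 0.1316, 0.0648]
tool_rot: [0.61, 0.792, -0.0, -0.0]
force: [-2.1, -1.3, 0.8]
finger_gap: 0.165
gripper_force: 39.1
```

```bash
python3 - <<'E'
from st import *
s=sense();rep(s)
E
```

```text
t 5.8 tcp [0.5107 0.1316 0.0648] psi_y 0.2582 tilt [-0.0011  0.0002] F [-2.1 -1.3  0.8] gap 0.165 gf 39.1
fixture mm [-12.   49.   64.8] r 50.41589364341632 q_equiv -3.382255139134109 q6 -0.21841852357971045
```

apply_moves --pt "0.0014 0.0104 0.0003 0 0 0 1" --pt "-0.0008 0.0104 0.0003 0 0 0 1" --pt "-0.003 0.0101 0.0003 0 0 0 1" --pt "-0.005 0.0092 0.0003 0 0 0 1" --pt "-0.0068 0.008 0.0003 0 0 0 1" --pt "-0.0083 0.0064 0.0003 0 0 0 1" --pt "-0.0095 0.0045 0.0003 0 0 0 1" --pt "-0.0102 0.0024 0.0003 0 0 0 1"

```text
t: 6.8
tcp_pos: [0.5813, 0.1054, 0.0625]
tool_rot: [0.61, 0.792, 0.0, -0.0]
force: [-3.2, 1.2, 3.0]
finger_gap: 0.165
gripper_force: 39.4
```

apply_moves --pt "-0.0105 0.0003 0.0003 0 0 0 1" --pt "-0.0103 -0.0019 0.0003 0 0 0 1" --pt "-0.0097 -0.004 0.0003 0 0 0 1" --pt "-0.0086 -0.006 0.0003 0 0 0 1" --pt "-0.0072 -0.0076 0.0003 0 0 0 1" --pt "-0.0054 -0.009 0.0003 0 0 0 1" --pt "-0.0034 -0.0099 0.0003 0 0 0 1" --pt "-0.0013 -0.0104 0.0003 0 0 0 1"

```text
t: 7.8
tcp_pos: [0.5492, 0.0381, 0.0605]
tool_rot: [0.61, 0.792, 0.001, 0.002]
force: [4.1, 2.8, 2.2]
finger_gap: 0.169
gripper_force: 39.2
```

```bash
python3 - <<'E'
from st import *
s=sense();rep(s)
E
```

```text
t 7.8 tcp [0.5492 0.0381 0.0605] psi_y 0.258 tilt [ 0.0033 -0.0008] F [4.1 2.8 2.2] gap 0.169 gf 39.2
fixture mm [  1.3 -51.2  60.5] r 51.245813981747766 q_equiv -0.02610772021356289 q6 -0.3912148469389929
```

apply_moves --pt "0 -0.0012 0 0 0 0 1" --pt "0 0 0 0 0 0 1" --pt "0 0 0 0 0 0 -0.3" --pt "0 0 0 0 0 0 -0.3" --pt "0 0 0 0 0 0 -0.3" --pt "0 0 -0.03 0 0 0 -0.3" --pt "0 0 -0.04 0 0 0 -0.3" --pt "0 0 -0.02 0 0 0 -0.3"

```text
t: 8.8
tcp_pos: [0.5478, 0.0386, 0.1518]
tool_rot: [0.61, 0.792, 0.001, 0.001]
force: [0.2, -0.4, -1.3]
finger_gap: 0.649
gripper_force: 0.0
```

apply_moves --pt "0 0 0 0 0 0 -0.3"

```text
t: 8.93
tcp_pos: [0.5482, 0.0385, 0.1515]
tool_rot: [0.61, 0.792, 0.001, 0.002]
force: [0.3, 0.1, -0.2]
finger_gap: 0.649
gripper_force: 0.0
```

```bash
python3 - <<'E'
from st import *
s=sense();rep(s);np.save("s3.npy",s,allow_pickle=True)
im=snapshot("wrist")[:,:,::-1];cv2.imwrite("pics/w3.png",im)
t=snapshot("top")[:,:,::-1];cv2.imwrite("pics/t3.png",t)
P2=[.534,.0877,.262];C=cam("wrist",s)
print("axis at z60",proj(C,[P2[0],P2[1],.06]),"lug notch ctr",proj(C,[P2[0]-.078*np.sin(.262),P2[1]+.078*np.cos(.262),.06]))
cv2.imwrite("pics/w3c.png",cv2.resize(im[20:240,220:480],None,fx=2.7,fy=2.7,interpolation=cv2.INTER_CUBIC))
E
```

```text
t 8.93 tcp [0.5482 0.0385 0.1515] psi_y 0.2583 tilt [ 0.0034 -0.0006] F [ 0.3  0.1 -0.2] gap 0.649 gf 0.0
fixture mm [  0.5 -50.6 151.5] r 50.57396525268019 q_equiv -0.009323608817515483 q6 -0.3914058557655158
axis at z60 [[316.48325032 134.21763775]] lug notch ctr [[316.03126454  32.5049753 ]]
```

View pics/w3c.png

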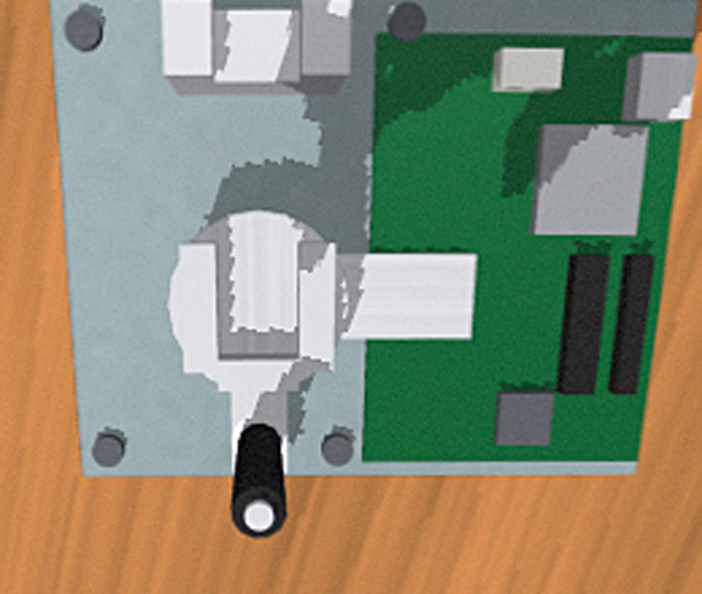

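The wrist view shows the slot edges at crop columns 216–300, the notch at 213–302 and the handle cap at 258. The slot is aligned with the lug notch. On to the long key.

apply_moves --pt "-0.054 0.0013 0 0 0 0 -0.3" --pt "-0.054 0.0013 0 0 0 0 -0.3" --pt "-0.054 0.0013 0 0 0 0 -0.3" --pt "-0.054 0.0013 0 0 0 0 -0.3" --pt "-0.054 0.0013 0 0 0 0 -0.3" --pt "0 0 0 0 0 0.18 -0.3" --pt "0 0 0 0 0 0.18 -0.3" --pt "0 0 0 0 0 0.18 -0.3"

```text
t: 10.02
tcp_pos: [0.621, -0.2206, 0.1475]
tool_rot: [0.801, 0.598, -0.001, -0.002]
force: [0.2, -0.5, 0.4]
finger_gap: 0.644
gripper_force: 0.0
```

apply_moves --pt "0 0 0 0 0 0.18 -0.3" --pt "0 0 0 0 0 0.18 -0.3" --pt "0 0 0 0 0 0.18 -0.3" --pt "0 0 0 0 0 0.18 -0.3" --pt "0 0 0 0 0 0.18 -0.3" --pt "0 0 0 0 0 0.18 -0.3" --pt "0 0 0 0 0 0 -0.3"

```text
t: 10.9
tcp_pos: [0.6213, -0.2203, 0.148]
tool_rot: [0.994, 0.105, -0.002, -0.001]
force: [0.6, 0.2, 0.2]
finger_gap: 0.654
gripper_force: 0.0
```

```bash
python3 - <<'E'
from st import *
s=sense();rep(s);np.save("s4.npy",s,allow_pickle=True)
im=snapshot("wrist")[:,:,::-1];cv2.imwrite("pics/w4.png",im)
C=cam("wrist",s)
e=np.array([np.cos(.208),np.sin(.208)])*.048;m=np.array([.6233,-.2208])
print("pred ends",proj(C,[[*(m+e),.012],[*(m-e),.012]]),"tab",proj(C,[[*(m+e*15/48),.052],[*(m-e*15/48),.052]]))
E
```

```text
t 10.9 tcp [ 0.6213 -0.2203  0.148 ] psi_y -1.3599 tilt [-0.0033  0.0018] F [0.6 0.2 0.2] gap 0.654 gf 0.0
fixture mm [   5.1 -319.5  148. ] r 319.50596751232246 q_equiv -0.016005234748221353 q6 0.8500071590175764
pred ends [[318.35120952 130.29704946]
 [318.00693644 220.72817291]] tab [[318.16551225 172.50860452]
 [318.04534825 204.23480737]]
```

View pics/w4.png

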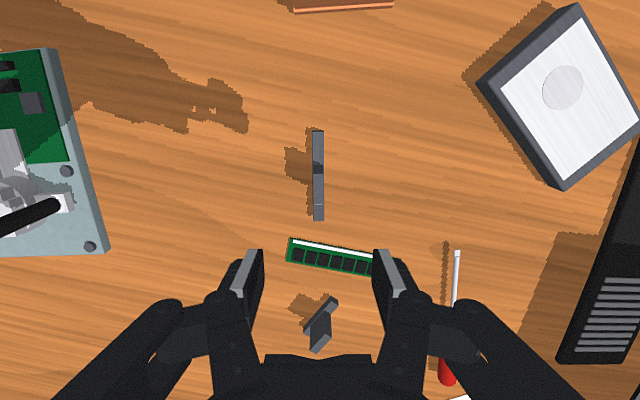

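The long key's ends are at (318,131) and (318,220), within about 1 px of my prediction, so its pose is confirmed. I'll descend and grasp the tab.

apply_moves --pt "0.0019 0.0 0.04 0 0 0 -0.3" --pt "0 0 0.04 0 0 0 -0.3" --pt "0 0 0.035 0 0 0 -0.3" --pt "0 0 0.015 0 0 0 -0.3" --pt "0 0 0.01 0 0 0 -0.3" --pt "0 0 0.004 0 0 0 -0.3" --pt "0 0 0 0 0 0 -0.3"

```text
t: 11.82
tcp_pos: [0.6248, -0.2208, 0.0069]
tool_rot: [0.995, 0.104, 0.001, 0.0]
force: [0.4, 0.1, -0.6]
finger_gap: 0.653
gripper_force: 0.0
```

apply_moves --pt "0 0 0 0 0 0 1" --pt "0 0 0 0 0 0 1" --pt "0 0 0 0 0 0 1" --pt "0 0 0 0 0 0 1" --pt "0 0 0 0 0 0 1" --force 60

```text
t: 12.45
tcp_pos: [0.6246, -0.2205, 0.0069]
tool_rot: [0.995, 0.104, 0.0, 0.0]
force: [-1.3, 0.5, 5.9]
finger_gap: 0.1
gripper_force: 61.4
```

```bash
python3 - <<'E'
from st import *
s=sense();rep(s)
E
```

```text
t 12.45 tcp [ 0.6246 -0.2205  0.0069] psi_y -1.362 tilt [ 0.0009 -0.0003] F [-1.3  0.5  5.9] gap 0.1 gf 61.4
fixture mm [   8.3 -320.5    6.9] r 320.62498317834525 q_equiv -0.02573964883126112 q6 0.8540063008149069
```

Gripped. I'll lift it, turn back and carry it over.

apply_moves --pt "0 0 -0.02 0 0 0 1" --pt "0 0 -0.05 0 0 0 1" --pt "0 0 -0.05 0 0 0 1" --pt "0 0 -0.04 0 0 0 1" --pt "0 0 0 0 0 -0.18 1" --pt "0 0 0 0 0 -0.18 1" --pt "0 0 0 0 0 -0.18 1" --pt "0 0 0 0 0 -0.18 1"

```text
t: 13.45
tcp_pos: [0.6237, -0.2203, 0.1665]
tool_rot: [0.893, 0.451, -0.0, -0.0]
force: [0.2, 0.4, -1.9]
finger_gap: 0.099
gripper_force: 60.5
```

apply_moves --pt "0 0 0 0 0 -0.18 1" --pt "0 0 0 0 0 -0.18 1" --pt "0 0 0 0 0 -0.18 1" --pt "0 0 0 0 0 -0.18 1" --pt "0 0 0 0 0 -0.18 1" --pt "0 0 0 0 0 0 1"

```text
t: 14.2
tcp_pos: [0.6238, -0.2203, 0.1664]
tool_rot: [0.611, 0.792, -0.0, -0.0]
force: [-0.7, -0.1, -2.1]
finger_gap: 0.098
gripper_force: 60.5
```

apply_moves --pt "0.052 -0.0011 0 0 0 0 1" --pt "0.052 -0.0011 0 0 0 0 1" --pt "0.052 -0.0011 0 0 0 0 1" --pt "0.052 -0.0012 0 0 0 0 1" --pt "0.052 -0.0012 0 0 0 0 1" --pt "0.052 -0.0012 0 0 0 0 1" --pt "0.052 -0.0012 0 0 0 0 1" --pt "0 0 0 0 0 0 1"

```text
t: 15.2
tcp_pos: [0.5214, 0.1327, 0.1664]
tool_rot: [0.609, 0.793, -0.0, -0.001]
force: [-0.3, -0.5, -2.5]
finger_gap: 0.098
gripper_force: 60.5
```

```bash
python3 - <<'E'
from st import *
s=sense();rep(s);C=cam("wrist",s)
im=snapshot("wrist")[:,:,::-1];cv2.imwrite("pics/w5.png",im)
R=Ro.from_quat(s["tool_rot"]).as_matrix()
print("pred key end top, tool frame",proj(C,s["tcp_pos"]+R@[.048-.0013,0,.0069-.012]))
print("lug notch ctr",proj(C,[.534-.078*np.sin(.262),.0877+.078*np.cos(.262),.06]))
E
```

```text
t 15.2 tcp [0.5214 0.1327 0.1664] psi_y 0.2603 tilt [-0.0013  0.0006] F [-0.3 -0.5 -2.5] gap 0.098 gf 60.5
fixture mm [ -1.4  47.3 166.4] r 47.29513083712475 q_equiv -3.1713364278117218 q6 -0.21983124723133687
pred key end top, tool frame [[318.60000235 162.2945001 ]]
lug notch ctr [[318.78627702 154.71194365]]
```

View pics/w5.png

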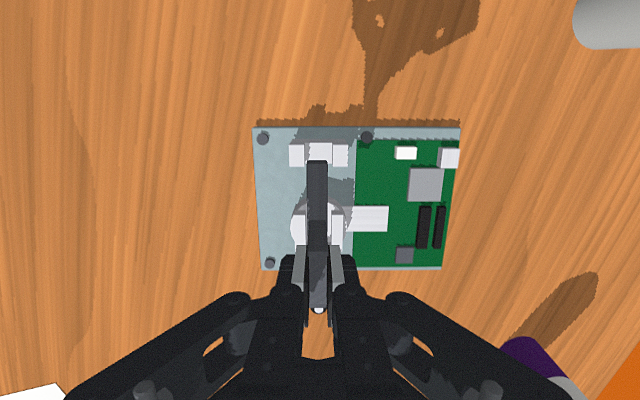

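The key is level and lined up: its end is at (317,160), against a prediction of (318.6,162), and the notch centre is near (319,154). I'll correct by (−3.7, +1.5) mm and lower it.

apply_moves --pt "-0.0037 0.0015 0.02 0 0 0 1" --pt "0 0 0.03 0 0 0 1" --pt "0 0 0.025 0 0 0 1" --pt "0 0 0.015 0 0 0 1" --pt "0 0 0.006 0 0 0 1" --pt "0 0 0 0 0 0 1"

```text
t: 16.0
tcp_pos: [0.5263, 0.1258, 0.0703]
tool_rot: [0.611, 0.792, 0.0, 0.0]
force: [-1.0, 0.4, -1.3]
finger_gap: 0.099
gripper_force: 60.5
```

```bash
python3 - <<'E'
from st import *
s=sense();rep(s)
a=snapshot("scene")[:,:,::-1];w=snapshot("wrist")[:,:,::-1]
c1=cv2.resize(a[120:270,325:465],(448,480),interpolation=cv2.INTER_CUBIC)
c2=cv2.resize(w[90:310,240:400],(349,480),interpolation=cv2.INTER_CUBIC)
cv2.imwrite("pics/s6.png",np.hstack([c1,c2]))
E
```

```text
t 16.0 tcp [0.5263 0.1258 0.0703] psi_y 0.2571 tilt [ 0.0004 -0.0001] F [-1.   0.4 -1.3] gap 0.099 gf 60.5
fixture mm [ 1.6 39.4 70.3] r 39.47087288732739 q_equiv -3.100045159497755 q6 -0.22879752439941237
```

View pics/s6.png

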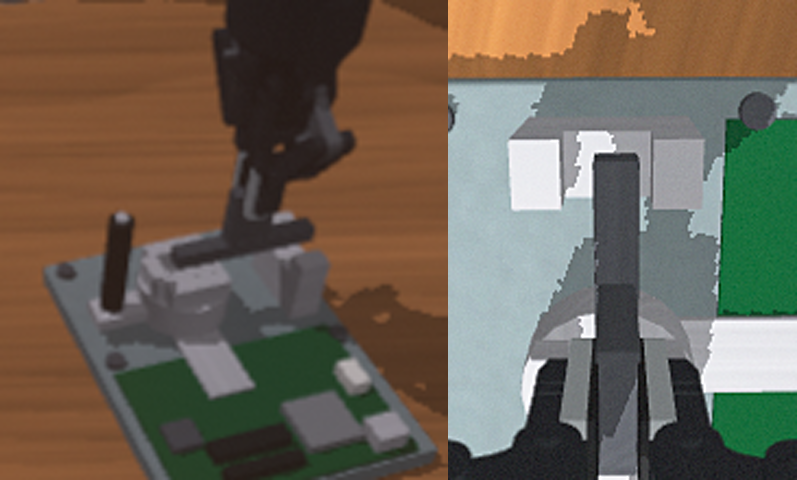

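The key bar hovers just above, about 2 mm right of the notch centre (column 615 against 607) and about 4 mm short. I'll correct and lower slowly.

apply_moves --pt "0.0038 -0.0018 0 0 0 0 1" --pt "0 0 0.005 0 0 0 1" --pt "0 0 0.004 0 0 0 1" --pt "0 0 0.003 0 0 0 1" --pt "0 0 0.002 0 0 0 1" --pt "0 0 0 0 0 0 1"

```text
t: 16.85
tcp_pos: [0.523, 0.1294, 0.0558]
tool_rot: [0.61, 0.792, -0.0, -0.0]
force: [0.6, -1.0, -1.5]
finger_gap: 0.098
gripper_force: 60.5
```

```bash
python3 - <<'E'
from st import *
s=sense();rep(s)
E
```

```text
t 16.85 tcp [0.523  0.1294 0.0558] psi_y 0.258 tilt [-0.0005 -0.    ] F [ 0.6 -1.  -1.5] gap 0.098 gf 60.5
fixture mm [-0.6 43.7 55.8] r 43.73683319607781 q_equiv -3.156129288403679 q6 -0.22284063352166614
```

Expected contact is at TCP z ≈ 0.053.

apply_moves --pt "0 0 0.0015 0 0 0 1" --pt "0 0 0.001 0 0 0 1" --pt "0 0 0.0005 0 0 0 1" --pt "0 0 0 0 0 0 1"

```text
t: 17.35
tcp_pos: [0.5231, 0.1295, 0.0531]
tool_rot: [0.61, 0.792, -0.0, -0.0]
force: [-0.7, -0.1, -2.1]
finger_gap: 0.098
gripper_force: 60.5
```

apply_moves --pt "0 0 0.0008 0 0 0 1" --pt "0 0 0.0008 0 0 0 1" --pt "0 0 0 0 0 0 1"

```text
t: 17.73
tcp_pos: [0.5234, 0.1294, 0.0527]
tool_rot: [0.61, 0.792, 0.0, 0.0]
force: [-2.4, -0.2, 8.3]
finger_gap: 0.099
gripper_force: 61.8
```

It touched down at the expected height (8 N upward). Release and retreat.

apply_moves --pt "0 0 -0.0008 0 0 0 0.7" --pt "0 0 0 0 0 0 0.3" --pt "0 0 0 0 0 0 0" --pt "0 0 0 0 0 0 0" --pt "0 0 -0.02 0 0 0 0" --pt "0 0 -0.04 0 0 0 0" --pt "0 0 -0.04 0 0 0 0" --pt "0 0 0 0 0 0 0"

```text
t: 18.73
tcp_pos: [0.5257, 0.1296, 0.1553]
tool_rot: [0.61, 0.792, 0.002, 0.003]
force: [-0.3, -1.0, 0.3]
finger_gap: 0.502
gripper_force: 0.0
```

apply_moves --pt "-0.03 0 -0.03 0 0 0 0" --pt "-0.03 0 0 0 0 0 0" --pt "0 0 0 0 0 0 0"

```text
t: 19.1
tcp_pos: [0.5386, 0.0699, 0.1816]
tool_rot: [0.611, 0.791, -0.0, -0.0]
force: [-0.1, -0.0, 0.2]
finger_gap: 0.5
gripper_force: 0.0
```

```bash
python3 - <<'E'
from st import *
s=sense();rep(s)
a=snapshot("scene")[:,:,::-1];w=snapshot("wrist")[:,:,::-1]
c1=cv2.resize(a[150:270,335:455],(400,400),interpolation=cv2.INTER_CUBIC)
c2=cv2.resize(w[20:240,215:435],(400,400),interpolation=cv2.INTER_CUBIC)
cv2.imwrite("pics/s7.png",np.hstack([c1,c2]))
C=cam("wrist",s);c,n=np.cos(.26),np.sin(.26)
f=lambda x,y,z:[.5344+c*x-n*y,.0875+n*x+c*y,z]
q=proj(C,[f(0,-6,.058),f(0,90,.058),f(0,27,.098),f(0,57,.098)]);print("pred crop",(q-[215,20])*400/220)
E
```

```text
t 19.1 tcp [0.5386 0.0699 0.1816] psi_y 0.2552 tilt [-0.0008 -0.0001] F [-0.1 -0.   0.2] gap 0.5 gf 0.0
fixture mm [ -0.8 -17.7 181.6] r 17.75237395584825 q_equiv 0.044934882941482845 q6 -0.33164369835218
pred crop [[ 191.45171133 1308.85601003]
 [ 191.05348002 1272.62112851]
 [ 190.96174782 1259.55473677]
 [ 191.0357225  1270.28990915]]
```

View pics/s7.png

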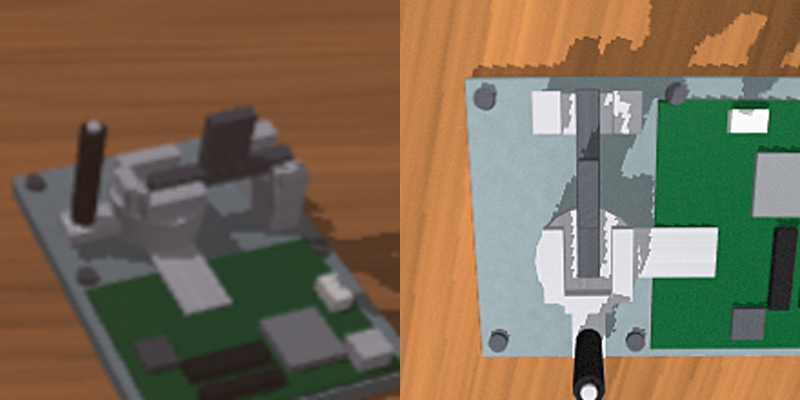

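The key lies flat in the slot and passes through the notch to the lug's far side. The tab stands upright, and the gripper is clear. Handing in.

```bash
python3 -c "
from station import *
print(sign_off())"
```

```text
the job is handed in; nothing more can be done
None
```

I wound the crank clockwise until the slot faced the lug, laid the long key flat through the slot and the lug's notch, let go of it, and handed the job in at about 19 s.

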